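Sweep the milk pralines into the rework pan

ROBOT

A 7-joint arm with a two-finger parallel gripper is mounted at the origin on a cart in front of the work surface, level with it; the furniture and walls round the work are solid. World frame = base frame: x ahead of the robot, y to its left, z up, the work surface at z = 0. Lengths are in m, angles in rad, forces in N, time in s.
With the tool pointing down it reaches from about 0.425 to 1.025 m from the base axis. Payload 3.6 kg.
Tool frame: the origin (TCP) lies midway between the tips of the shut fingers; the grasp point (between the pads) lies 19 mm behind it; z points along the fingers, y is the line along which they close (so a half turn about z gives the same grasp; the last joint's range is limited). The gripper opens to 85 mm and grips with 20 to 120 N. Pads are 22 mm wide; open, the fingers measure 114 mm over their backs; the gripper's body (76 mm by 85 mm) begins 54 mm behind the grasp point. The pads swing forward as they close: fully open they stand 13 mm farther back than shut.
Start: joints at [-1.319, 0.591, 0.048, 1.609, -0.033, 0.943, -0.034], TCP at [0.245, 0.682, 0.231] pointing down, gripper open.
Joint ranges: [-2.69, 2.69], [-0.47, 2.24], [-1.27, 1.36], [0.19, 2.51], [-1.53, 4.68], [0.08, 2.07], [-3.09, 3.09]. Speed limits (rad/s): [2.57, 2.57, 3.14, 3.14, 3.14, 3.14, 3.14].

INTERFACE

Orientations are given as a unit quaternion [w, x, y, z].
In Python, from station import r gives the robot as it stands.
- The arm moves only by the tool arm_command, never from a script. Its argument "rows" is a list that holds one entry, the list of rows, each a list of 5 numbers: the shift along the tool's x, y, z in mm, then the turn about the tool's z in rad, then the gripper command: -1 is fully open, 1 is shut, values between are in proportion. In form: [[[tx, ty, tz, twist, hand], ...]]. A call has 1 to 8 rows; each row is the pose to reach, as a shift and turn from the pose commanded when the call began, along the tool's axes at that moment; what a row does not reach only later rows make up. A row lasts 1/10 s, in which the tool goes at most 50 mm and 8.59 degrees, less where a joint would pass 70% of its speed; a pose out of reach is approached as far as the arm can. A call with a gripper value outside its range is refused whole. The fingers move at their own pace and stop on an object; "newtons" is the grip in N (left out, the last holds). Time passes only in rows, so rows that repeat a pose let the fingers close. It gives the time, the measured TCP pose, the force, the opening and the grip force at its end, in the units of the state.
- r.get_state(): the state, without advancing time (a new reading comes with each control period).
- r.get_image(name): name is "scene" or "top" or "wrist"; returns a dict with "img" (400x640x3 uint8, red, green, blue), "range_z" (400x640 float32, m along the optical axis (not along the pixel's ray), 0 where there is no reading), "camera_matrix" (3x3 intrinsics, pixels), "D" ([k1, k2, p1, p2, k3] as OpenCV has them; the pictures are not rectified), "extrinsics" (4x4, takes a point from camera to world coordinates). Camera axes: x right, y down, z forward; pixel columns grow to the right and rows downward; lengths in m; the calibration is good to about 2 mm. A picture is of the moment at which its call begins.
- r.job_done(): hands the job in; it is judged then, once.
The state is a dict: "t": time; "qpos": joint angles; "joint_vel": joint speeds; "tau": joint torques, N m; "tcp_pos": TCP position; "orientation": TCP orientation; "wrist_force": force on the tool from outside, world axes, zero at the start; "ft_torque": the same for the moment, N m; "grip_width": opening from 0.0 (shut) to 1.0 (fully open); "grip_force": force on a finger pad.
Only numpy, scipy, OpenCV 4.12 (cv2) and the standard library are available. Lean on these libraries where they do the work, as an engineer would, in place of code of your own. Each camera call takes 0.05 s, during which the arm holds its last target. There are 200 camera calls.

TASK

The three milk-brown pralines are rejects for re-melting. With the fingertips slide the steel cover of the sorting board's drop opening fully open by its upturned lip, sweep the three milk-brown pralines across the board and through the opening into the pan below, then push the cover fully shut again. Only push and sweep: lift nothing, and leave the two dark pralines, the ring cutter and everything else where it is.

Things in the scene. Friction and masses are not known exactly. Their poses are not given: they have to be found in the camera images.
- sorting_board: beech sorting board on legs, fixed; 260 mm deep (x, away from the robot at yaw 0), 400 mm wide (y, left), surface 70 mm above the table. Origin: below its centre, at table height. Upstands rise 12 mm above the surface along the left and right ends (inner faces y = +200 and -200 mm) and along the back from y = -42 mm leftward (inner face x = +130 mm); none in front or behind the opening.
- opening (a point): middle of the drop opening when the cover is open, at the height of the board's surface, board frame (55, -117.5, 70) mm. The opening in the board reaches from x = 0 to 105 and y = -175 to -60 mm; with the cover open 98 by 115 mm are free. Behind it lies a 25 mm strip of board without upstand.
- pan_floor (a point): middle of the inner floor of the steel pan hung under the opening, 6 mm above the table; inside it measures 120 mm along the board's x, 118 mm along y, 39 mm deep
- cover (a joint): travel of the flat steel cover, which runs in a groove 8 mm below the board's surface: 0 = fully shut, 0.096 m = fully open. It opens along the board's -x (towards the board's front), vanishing into the board. About 2 N of friction; it stays where it is left, and starts shut or up to 15 mm ajar.
- cover_lip (a point): middle of the top edge of the cover's upturned lip, moves with the cover: steel strip 3 mm thick (rolled top edge 5 mm), 113 mm long along the board's y, top 23 mm above the board's surface. Shut, it stands at the back of the opening (board x = +102 mm), open at its front (x = +6 mm). Push its back face to open, its front face to shut.
- milk_1: milk-brown (light brown) reject with a pale nut on top, to be swept into the pan: round domed praline, 30 mm across, 18 mm high, with an upright side up to 8 mm, about 13 g; origin: centre of its underside. It slides, is not fixed.
- milk_2: milk-brown (light brown) reject with a pale nut on top, to be swept into the pan: round domed praline, 30 mm across, 18 mm high, with an upright side up to 8 mm, about 13 g; origin: centre of its underside. It slides, is not fixed.
- milk_3: milk-brown (light brown) reject with a pale nut on top, to be swept into the pan: round domed praline, 30 mm across, 18 mm high, with an upright side up to 8 mm, about 13 g; origin: centre of its underside. It slides, is not fixed.
- dark_1: dark, almost black praline with fine lines, on the front half of the board, to be left alone: round domed praline, 30 mm across, 18 mm high, with an upright side up to 8 mm, about 13 g; origin: centre of its underside. It slides, is not fixed.
- dark_2: dark, almost black praline with fine lines, on the front half of the board, to be left alone: round domed praline, 30 mm across, 18 mm high, with an upright side up to 8 mm, about 13 g; origin: centre of its underside. It slides, is not fixed.
- ring_cutter: loose steel ring cutter, 53 mm across, 26 mm high, standing at the front left of the board, to be left alone; origin: centre of its underside
- nozzle_1: loose steel piping nozzle, 27 mm across, 36 mm high, on the table at the front left of the board, to be left alone; origin: centre of its underside
- nozzle_2: loose steel piping nozzle, 24 mm across, 32 mm high, beside the other, to be left alone; origin: centre of its underside
- mug: loose purple mug, 82 mm across, 89 mm high, on the table to the left of the board, to be left alone; origin: centre of its underside

How it is judged:
By the outcome, as a careful person would: the job done as asked, in the order asked, and still so for the second after the job is handed in, with the robot touching nothing.
It also fails if it takes over 58 s, if anything falls off the work surface, if the arm or the gripper's body presses on something with over 40 N, if the wrist force passes 120 N, or if a joint passes its speed limit or range.

## Working session

There is one attempt and no reset: what is moved stays moved. The work goes in short steps, Python scripts to look and compute and a tool call to move; the robot and the scene stay as the last step left them, time stands still between calls to the robot, and variables do not carry over. Pictures are saved under pics/ and viewed, at most 10 in all, crops included, and the job is handed in when it is done.

Besides the shell and the picture viewer there is one more tool, called after "Call:" as name(argument=value, ...), one argument or row to a line, values as JSON. arm_command: Moves the arm, as the interface text tells. Its arguments: {"type":"object","properties":{"rows":{"type":"array"},"newtons":{"type":"number"}},"required":["rows"]}

```bash
mkdir -p pics; ls
python3 - <<'E'
from station import r
import cv2,pickle
d={}
for n in("top","scene"):
    d[n]=r.get_image(n); cv2.imwrite(f"pics/{n}0.png",d[n]["img"][:,:,::-1])
    print(n,d[n]["extrinsics"].round(3).tolist(),d[n]["D"])
pickle.dump(d,open("d0.pkl","wb"))
s=r.get_state();print(s["t"],s["tcp_pos"],s["orientation"],s["wrist_force"],s["grip_width"])
E
```

```text
pics
top [[0.095, -0.975, 0.199, 0.283], [-0.995, -0.094, 0.014, 0.274], [0.005, -0.199, -0.98, 1.101], [0.0, 0.0, 0.0, 1.0]] [0.02774606 0.         0.         0.         0.        ]
scene [[-0.604, -0.303, 0.737, -0.344], [-0.797, 0.261, -0.545, 0.896], [-0.027, -0.917, -0.399, 0.539], [0.0, 0.0, 0.0, 1.0]] [-0.04074229  0.          0.          0.          0.        ]
0.1 [0.24478334 0.6816312  0.23024496] [-1.27411358e-04  1.71517885e-01  9.85180477e-01 -1.01288113e-03] [-0.52853155 -1.01427015  0.53335517] 1.002278577063014
```

View pics/top0.png

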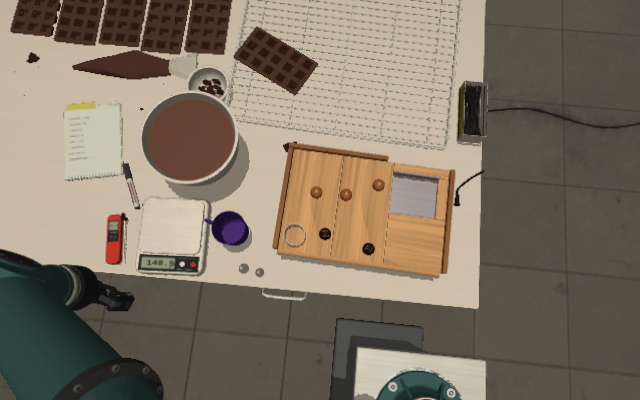

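View pics/scene0.png

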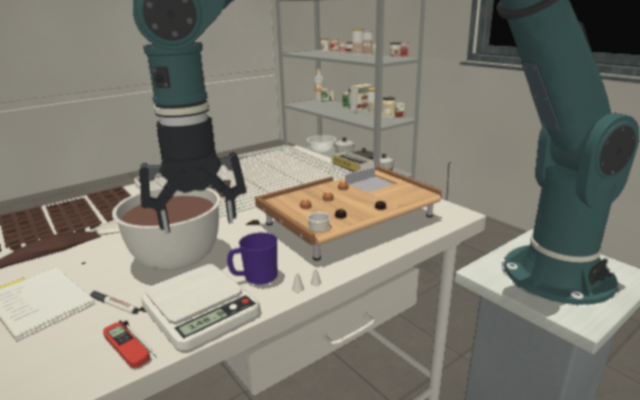

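The top view shows the board from about (280,145) to (450,275). The milk pralines are at (316,192), (346,195) and (378,185), the dark ones at (325,234) and (368,249), the ring at (294,235) and the cover at (415,195). The scene view shows the arm on the far left, with the bowl, mug and scale between it and the board.

```bash
cat > h.py <<'E'
import numpy as np,cv2
def ray(im,uv,z):
    "pixels -> world points on plane at height z"
    K=np.array(im["camera_matrix"],float);D=np.array(im["D"],float);T=np.array(im["extrinsics"])
    p=cv2.undistortPoints(np.array(uv,float).reshape(-1,1,2),K,D).reshape(-1,2)
    d=np.c_[p,np.ones(len(p))]@T[:3,:3].T;o=T[:3,3]
    return o+d*((z-o[2])/d[:,2])[:,None]
def proj(im,P):
    T=np.linalg.inv(im["extrinsics"])
    return cv2.projectPoints(np.array(P,float).reshape(-1,1,3),cv2.Rodrigues(T[:3,:3])[0],T[:3,3],np.array(im["camera_matrix"],float),np.array(im["D"],float))[0].reshape(-1,2)
def cloud(im):
    Z=im["range_z"];h,w=Z.shape
    K=np.array(im["camera_matrix"],float);D=np.array(im["D"],float);T=np.array(im["extrinsics"])
    g=np.stack(np.meshgrid(np.arange(w),np.arange(h)),-1).reshape(-1,1,2).astype(float)
    p=cv2.undistortPoints(g,K,D).reshape(-1,2)
    P=np.c_[p,np.ones(len(p))]*Z.reshape(-1,1)
    return (P@T[:3,:3].T+T[:3,3]).reshape(h,w,3)
E
python3 - <<'E'
import pickle,cv2,numpy as np
from h import *
d=pickle.load(open("d0.pkl","rb"));im=d["top"]
P=cloud(im);hsv=cv2.cvtColor(im["img"],cv2.COLOR_RGB2HSV)
# board surface pixels: height 70 +-5mm, wood hue
print(P[215,350],P[215,300])
m=((abs(P[...,2]-.07)<.006)&(hsv[...,1]>60)).astype(np.uint8); m[:, :265]=0;m[:140]=0;m[285:]=0;m[:,460:]=0
c=max(cv2.findContours(m,cv2.RETR_EXTERNAL,cv2.CHAIN_APPROX_NONE)[0],key=cv2.contourArea)
W=ray(im,c.reshape(-1,2),.07)
print(cv2.minAreaRect((W[:,:2]*1000).astype(np.float32)))
for n,(u,v) in dict(m1=(316,192),m2=(346,195),m3=(378,185),d1=(325,234),d2=(368,249),ring=(294,235)).items():
    print(n,ray(im,[(u,v)],.078)[0].round(3),P[v,u].round(3))
cr=cv2.resize(im["img"][135:285,265:465],None,fx=4,fy=4,interpolation=cv2.INTER_CUBIC)
cv2.imwrite("pics/crop.png",cr[:,:,::-1])
E
```

```text
[0.46666974 0.20765971 0.07019144] [0.4550021  0.3313749  0.06890607]
((482.8757629394531, 172.77096557617188), (402.466796875, 274.7435607910156), 87.19139862060547)
m1 [0.515 0.297 0.078] [0.512 0.297 0.092]
m2 [0.515 0.222 0.078] [0.513 0.222 0.084]
m3 [0.548 0.145 0.078] [0.546 0.145 0.085]
d1 [0.413 0.265 0.078] [0.411 0.265 0.089]
d2 [0.386 0.158 0.078] [0.385 0.159 0.087]
ring [0.403 0.34  0.078] [0.403 0.341 0.073]
```

View pics/crop.png

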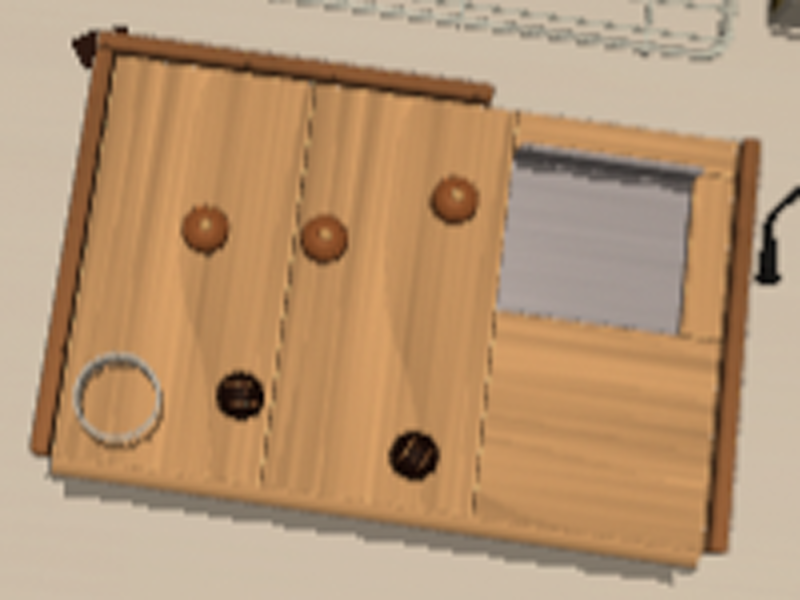

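The crop shows the opening's front edge from (499,312) to (680,334), the inner back-left corner at (113,57), and the front edge corners near (52,460) and (698,555). The lip is the dark band from (515,148) to (700,172), close to shut.

Run:
```python
import pickle,cv2,numpy as np,json
from h import *
d=pickle.load(open("d0.pkl","rb"));im=d["top"];P=cloud(im)
f=lambda c:(np.array(c,float)+.5)/4-.5+[265,135]
B=np.array([(0,-60),(0,-175),(130,200),(-130,200),(-130,-200)],float)/1000
W=ray(im,f([(499,312),(680,334),(113,57),(52,463),(696,556)]),.07)[:,:2]
cb,cw=B.mean(0),W.mean(0);U,S,V=np.linalg.svd((B-cb).T@(W-cw));R=(U@V).T;t=cw-R@cb
print("yaw",np.degrees(np.arctan2(R[1,0],R[0,0])),t,"res mm",((B@R.T+t-W)*1000).round(1).tolist())
json.dump([R.tolist(),t.tolist()],open("board.json","w"))
tb=lambda p:((np.asarray(p)[...,:2]-t)@R*1000).round(1)
print("lip top",tb(ray(im,f([(517,147),(607,159),(700,171)]),.093)))
# lip by depth
b=tb(P);z=P[...,2]
m=(z>.084)&(z<.1)&(b[...,0]>60)&(b[...,0]<125)&(b[...,1]<-58)&(b[...,1]>-177)
print("lip depth",m.sum(),np.median(b[m],0),z[m].max())
hsv=cv2.cvtColor(im["img"],cv2.COLOR_RGB2HSV)
for n,(u,v) in dict(m1=(316,192),m2=(346,195),m3=(378,185),d1=(325,234),d2=(368,249),ring=(294,235)).items():
    s=(abs(b-tb(ray(im,[(u,v)],.078)[0])).max(-1)<28)&(z>.0765)&(z<.1)
    print(n,tb(ray(im,[(u,v)],.078)[0]),s.sum(),b[s].mean(0).round(1),z[s].max().round(3))
```

```text
yaw -2.598312750515361 [0.48467399 0.17305223] res mm [[-0.1, 2.5], [-2.3, -0.0], [-0.5, -0.3], [1.3, 2.2], [1.5, -4.3]]
lip top [[ 100.6  -59. ]
 [ 100.7 -114.9]
 [ 101.1 -172.4]]
lip depth 117 [ 102.1 -116.7] 0.09763729251943709
m1 [ 24.8 125.4] 107 [ 25. 126.] 0.093
m2 [27.7 50.4] 115 [29.8 52. ] 0.095
m3 [ 64.4 -25.6] 107 [ 65.  -25.4] 0.095
d1 [-76.3  88.8] 123 [-75.8  90.2] 0.093
d2 [-97.8 -19.5] 115 [-98.1 -18.9] 0.091
ring [-89.3 163.4] 109 [-84.8 165.4] 0.099
```

```bash
cat >> h.py <<'E'
import json
R,t=map(np.array,json.load(open("board.json")))
def plan(*targets,yaw=0.):
    "targets in board mm (x,y,z world mm); yaw deg of tool y rel. to board x; prints tool-frame shifts"
    from station import r
    from scipy.spatial.transform import Rotation as Ro
    s=r.get_state();q=s["orientation"];M=Ro.from_quat([q[1],q[2],q[3],q[0]]).as_matrix();p=s["tcp_pos"]
    b=(np.array(p[:2])-t)@R*1000
    a=np.arctan2(M[1,1],M[0,1]);y=np.arctan2(R[1,0],R[0,0])+np.radians(yaw)
    print("t",round(s["t"],2),"board",b.round(1),"z",round(p[2]*1000,1),"tilt",M[:,2].round(3),"grip",round(s["grip_width"],2),"F",np.round(s["wrist_force"],1),
      "twist",round(float((a-y+np.pi)%(2*np.pi)-np.pi),3))
    for T in targets:
        w=np.r_[R@(np.array(T[:2])/1000)+t,T[2]/1000]
        print(T,(M.T@(w-p)*1000).round(1))
E
python3 - <<'E'
import sys;sys.path.insert(0,'.')
from h import *
plan((140,-117.5,200))
import pickle
P=cloud(pickle.load(open("d0.pkl","rb"))["top"])
print(P[150:240,140:250,2].max(), P[100:190,140:240,2].max())
E
```

```text
t 0.1 board [-262.7  497.2] z 230.2 tilt [-0.001 -0.002 -1.   ] grip 1.0 F [-0.5 -1.   0.5] twist 1.271
(140, -117.5, 200) [-566.1 -468.5   31.3]
1.1006564985536378 1.1006564985536378
```

Call:
arm_command(
  rows=[
    [[-35,-29,0,0.13,0],[-70,-58,0,0.26,1],[-105,-87,0,0.39,1],[-140,-116,0,0.52,1],[-176,-145,0,0.65,1],[-211,-174,0,0.78,1],[-247,-204,0,0.91,1],[-283,-234,0,1.0,1]],
  ],
  newtons=40,
)

```text
t: 0.9
tcp_pos: [0.4327, 0.3647, 0.2311]
orientation: [-0.0, 0.624, 0.781, -0.0]
wrist_force: [0.9, 0.8, -0.3]
grip_width: 0.0
grip_force: 0.0
```

```bash
python3 -c "
from h import *
plan((140,-117.5,180))"
```

```text
t 0.9 board [-60.6 189.1] z 231.1 tilt [-0. -0. -1.] grip 0.0 F [ 0.9  0.8 -0.3] twist 0.267
(140, -117.5, 180) [-348.7  112.5   51.2]
```

Call:
arm_command(
  rows=[
    [[-45,15,0,0.04,1],[-90,29,0,0.1,1],[-135,44,0,0.16,1],[-180,58,0,0.22,1],[-225,73,0,0.267,1],[-270,87,10,0.267,1],[-315,102,20,0.267,1],[-349,113,30,0.267,1]],
  ],
)

```text
t: 1.7
tcp_pos: [0.6218, 0.0482, 0.2009]
orientation: [0.001, 0.722, 0.692, -0.0]
wrist_force: [-0.3, 0.7, -0.1]
grip_width: 0.002
grip_force: 0.0
```

Run:
```python
from h import *
plan((140,-117.5,79))
from station import r
im=r.get_image("wrist");cv2.imwrite("pics/w1.png",im["img"][:,:,::-1])
```

```text
t 1.7 board [ 142.6 -118.5] z 200.9 tilt [ 0.001 -0.001 -1.   ] grip 0.0 F [-0.3  0.7 -0.1] twist 0.002
(140, -117.5, 79) [  1.1  -2.7 121.9]
```

View pics/w1.png

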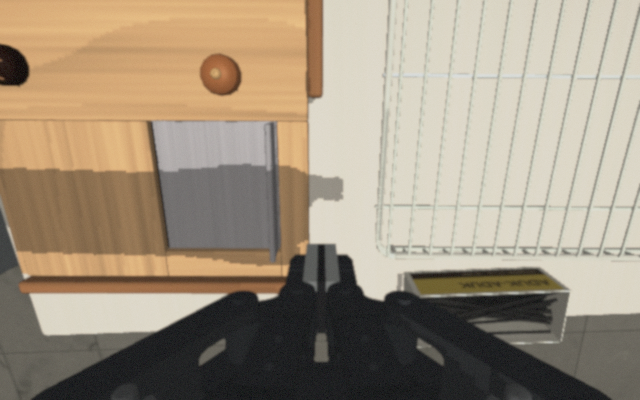

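The wrist view shows the lip as a ridge at column 272, rows 122–262. The shut fingers, at about (320,250), stand behind it with clear space to go down.

Call:
arm_command(
  rows=[
    [[0,-2,30,0,1],[0,-2,65,0,1],[0,-2,95,0,1],[0,-2,112,0,1],[0,-2,121,0,1],[0,-6,121,0,1],[0,-12,121,0,1],[0,-18,121,0,1]],
  ],
)

```text
t: 2.55
tcp_pos: [0.6028, 0.0525, 0.0814]
orientation: [0.0, 0.721, 0.692, 0.001]
wrist_force: [-0.5, 1.0, 1.3]
grip_width: -0.002
grip_force: 0.0
```

Call:
arm_command(
  rows=[
    [[0,-5,0,0,1],[0,-10,0,0,1],[0,-15,0,0,1],[0,-20,0,0,1],[0,-26,0,0,1],[0,-32,0,0,1],[0,-38,0,0,1],[0,-44,0,0,1]],
  ],
)

```text
t: 3.35
tcp_pos: [0.5583, 0.0543, 0.0804]
orientation: [0.0, 0.721, 0.692, 0.0]
wrist_force: [2.2, 0.5, 2.8]
grip_width: -0.001
grip_force: 1.5
```

```bash
python3 -c "
from h import *
plan((21,-117.5,79))"
```

```text
t 3.35 board [  78.9 -115.3] z 80.4 tilt [ 0.  0. -1.] grip -0.0 F [2.2 0.5 2.8] twist 0.004
(21, -117.5, 79) [ -1.9 -57.9   1.4]
```

Call:
arm_command(
  rows=[
    [[-1,-7,0,0,1],[-2,-14,0,0,1],[-2,-21,0,0,1],[-2,-28,0,0,1],[-2,-35,0,0,1],[-2,-42,0,0,1],[-2,-48,0,0,1],[-2,-53,0,0,1]],
  ],
)

```text
t: 4.15
tcp_pos: [0.5049, 0.0543, 0.0802]
orientation: [-0.0, 0.721, 0.692, -0.0]
wrist_force: [1.8, 0.9, -0.7]
grip_width: 0.002
grip_force: 1.0
```

Call:
arm_command(
  rows=[
    [[0,-2,0,0,1],[0,-4,0,0,1],[0,-6,0,0,1]],
  ],
)

```text
t: 4.45
tcp_pos: [0.5025, 0.0543, 0.0807]
orientation: [0.002, 0.722, 0.692, 0.002]
wrist_force: [7.1, 0.1, -2.3]
grip_width: -0.002
grip_force: 2.8
```

```bash
python3 -c "
from h import *
plan((21,-117.5,79))"
```

```text
t 4.45 board [  23.2 -117.8] z 80.7 tilt [ 0.006 -0.001 -1.   ] grip -0.0 F [ 7.1  0.1 -2.3] twist 0.004
(21, -117.5, 79) [ 0.3 -2.2  1.7]
```

Call:
arm_command(
  rows=[
    [[0,-3,0,0,1],[0,-5,0,0,1],[0,-5,0,0,1]],
  ],
)

```text
t: 4.75
tcp_pos: [0.5022, 0.0542, 0.0816]
orientation: [0.006, 0.722, 0.692, 0.005]
wrist_force: [9.6, -0.0, -2.9]
grip_width: 0.001
grip_force: 4.2
```

Call:
arm_command(
  rows=[
    [[0,10,0,0,1],[0,25,0,0,1],[0,30,-20,0,1],[0,30,-55,0,0.8],[0,30,-70,0,0.55],[0,30,-70,0,0.55]],
  ],
)

```text
t: 5.35
tcp_pos: [0.5243, 0.0532, 0.1517]
orientation: [-0.0, 0.722, 0.692, 0.0]
wrist_force: [0.8, -0.0, -0.6]
grip_width: 0.222
grip_force: 0.0
```

Run:
```python
from h import *
from station import r
import pickle
im=r.get_image("top");pickle.dump(im,open("d1.pkl","wb"))
iw=r.get_image("wrist");cv2.imwrite("pics/w2.png",np.hstack([iw["img"][:,:,::-1]]))
plan((65,5,120),(65,5,75))
f=[tuple(x) for x in [(0,0)]]
P=cloud(im);b=(P[...,:2]-t)@R*1000;z=P[...,2]
m=(z>.084)&(z<.1)&(b[...,0]>-10)&(b[...,0]<125)&(b[...,1]<-62)&(b[...,1]>-172)
print("lip",m.sum(),np.median(b[m],0))
```

```text
t 5.45 board [  43.7 -117.8] z 149.7 tilt [-0.003 -0.    -1.   ] grip 0.23 F [ 0.1 -0.3 -0.5] twist 0.004
(65, 5, 120) [122.7  21.9  29.6]
(65, 5, 75) [122.7  22.   74.6]
lip 109 [   6.25702159 -111.23290563]
```

View pics/w2.png

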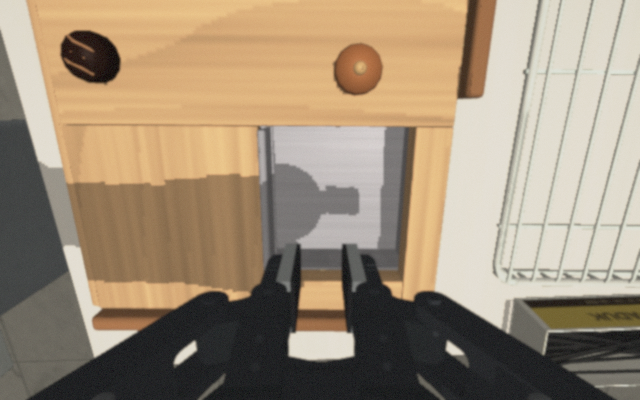

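The cover is fully open: the wrist view shows the lip at the opening's front, and the measurement gives x ≈ 6 mm. Next I'll cradle milk_3 with the fingers 19 mm apart.

Call:
arm_command(
  rows=[
    [[45,8,10,0,0.55],[90,16,20,0,0.55],[130,22,30,0,0.55],[138,22,50,0,0.55],[138,22,68,0,0.55],[138,22,75,0,0.55],[138,22,75,0,0.55]],
  ],
)

```text
t: 6.15
tcp_pos: [0.5503, 0.1894, 0.0732]
orientation: [-0.001, 0.722, 0.692, -0.003]
wrist_force: [0.4, 0.3, -0.4]
grip_width: 0.223
grip_force: 0.0
```

```bash
python3 -c "
from h import *
plan((65,-85,75))"
```

```text
t 6.15 board [64.8 19.3] z 73.2 tilt [-0.005 -0.002 -1.   ] grip 0.22 F [ 0.4  0.3 -0.4] twist 0.004
(65, -85, 75) [-104.3   -0.2   -1.5]
```

Call:
arm_command(
  rows=[
    [[-10,0,0,0,0.55],[-22,0,0,0,0.55],[-34,0,0,0,0.55],[-46,0,0,0,0.55],[-59,0,0,0,0.55],[-72,0,0,0,0.55],[-85,0,0,0,0.55],[-98,0,0,0,0.55]],
  ],
)

```text
t: 6.95
tcp_pos: [0.5482, 0.0913, 0.0753]
orientation: [0.0, 0.722, 0.692, -0.0]
wrist_force: [0.5, 0.1, -0.4]
grip_width: 0.221
grip_force: 0.0
```

Call:
arm_command(
  rows=[
    [[-6,0,-2,0,0.55],[-8,0,-20,0,0.55],[0,0,-55,0,0.55],[50,-10,-70,0,0.55],[100,-20,-70,0,0.55],[150,-30,-70,0,0.55],[165,-35,-70,0,0.55],[165,-35,-70,0,0.55]],
  ],
)

```text
t: 7.75
tcp_pos: [0.5184, 0.2646, 0.145]
orientation: [-0.001, 0.718, 0.696, 0.001]
wrist_force: [0.0, -0.6, 0.4]
grip_width: 0.227
grip_force: 0.0
```

Run:
```python
from h import *
from station import r
iw=r.get_image("top");cv2.imwrite("pics/t3.png",cv2.resize(iw["img"][135:285,265:465],None,fx=4,fy=4)[:,:,::-1])
yw=np.degrees(np.arctan2(62-28,51+95));print(yw)
c=lambda k:np.array([28,51])-k*np.array([62-28,-95-51])/np.hypot(34,146)
plan(tuple(c(45))+(100,),tuple(c(45))+(73,),(60,-85,73),yaw=yw)
```

```text
13.109208198154292
t 7.8 board [30.5 89.5] z 145.1 tilt [-0.  0. -1.] grip 0.23 F [0.4 0.3 0.6] twist -0.22
(np.float64(17.793647403628135), np.float64(94.82727879618507), 100) [  5.4 -12.7  45.1]
(np.float64(17.793647403628135), np.float64(94.82727879618507), 73) [  5.4 -12.7  72.1]
(60, -85, 73) [-174.8   27.9   72. ]
```

View pics/t3.png

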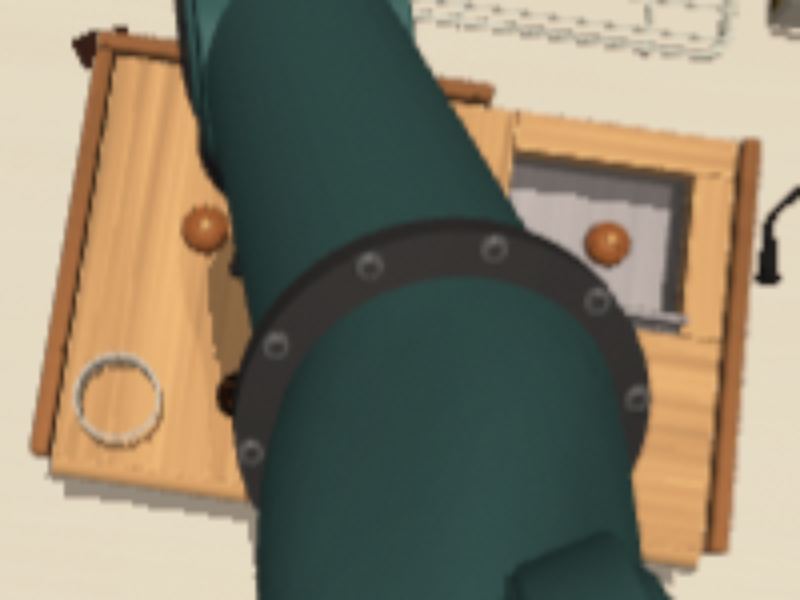

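Milk_3 is in the pan, visible at crop (607,243). Next is milk_2.

Run:
```python
from h import *
plan((21,84,73),yaw=13)
```

```text
t 7.8 board [30.5 89.5] z 145.1 tilt [-0.  0. -1.] grip 0.23 F [0.4 0.3 0.6] twist -0.218
(21, 84, 73) [-5.4 -9.5 72.1]
```

Call:
arm_command(
  rows=[
    [[-3,-5,10,-0.12,0.55],[-5,-9,30,-0.218,0.55],[-5,-9,52,-0.218,0.55],[-5,-9,66,-0.218,0.55],[-5,-9,72,-0.218,0.55],[-5,-9,72,-0.218,0.55]],
  ],
)

```text
t: 8.4
tcp_pos: [0.511, 0.253, 0.0727]
orientation: [0.0, 0.642, 0.766, -0.001]
wrist_force: [-0.3, 0.1, 0.2]
grip_width: 0.223
grip_force: 0.0
```

```bash
python3 -c "
from h import *
plan((60,-82,74),yaw=13)"
```

```text
t 8.4 board [22.6 81.1] z 72.7 tilt [-0.001 -0.001 -1.   ] grip 0.22 F [-0.3  0.1  0.2] twist -0.006
(60, -82, 74) [-167.3    0.8   -1.1]
```

Call:
arm_command(
  rows=[
    [[-8,0,-1,0,0.55],[-18,0,-1,0,0.55],[-30,0,-1,0,0.55],[-43,0,-1,0,0.55],[-56,0,-1,0,0.55],[-69,0,-1,0,0.55],[-82,0,-1,0,0.55],[-95,0,-1,0,0.55]],
  ],
)

```text
t: 9.2
tcp_pos: [0.5278, 0.1596, 0.0743]
orientation: [0.0, 0.642, 0.767, -0.0]
wrist_force: [0.1, 0.3, 1.0]
grip_width: 0.224
grip_force: 0.2
```

Call:
arm_command(
  rows=[
    [[-13,0,0,0,0.55],[-26,0,0,0,0.55],[-39,0,0,0,0.55],[-52,0,0,0,0.55],[-65,0,0,0,0.55],[-73,0,0,0,0.55],[-75,0,-20,0,0.55],[-75,0,-60,0,0.55]],
  ],
)

```text
t: 10.0
tcp_pos: [0.5386, 0.0857, 0.1326]
orientation: [-0.002, 0.642, 0.767, -0.003]
wrist_force: [0.5, -0.8, 0.5]
grip_width: 0.225
grip_force: 0.0
```

Run:
```python
from h import *
from station import r
iw=r.get_image("wrist");cv2.imwrite("pics/w4.png",iw["img"][:,:,::-1])
yw=np.degrees(np.arctan2(61-25,125+90));print(yw)
u=np.array([36,-215])/np.hypot(36,215)
plan(tuple(np.array([25,125.5])-36*u)+(140,),tuple(np.array([25,125.5])-36*u)+(73,),yaw=yw)
```

```text
9.505531686646261
t 10.05 board [ 62.6 -83.8] z 139.5 tilt [ 0.006  0.002 -1.   ] grip 0.22 F [ 0.8 -0.3  3.7] twist 0.055
(np.float64(19.054858222089763), np.float64(161.00570784029725), 140) [248.4  11.2  -0.3]
(np.float64(19.054858222089763), np.float64(161.00570784029725), 73) [248.4  10.8  66.7]
```

View pics/w4.png

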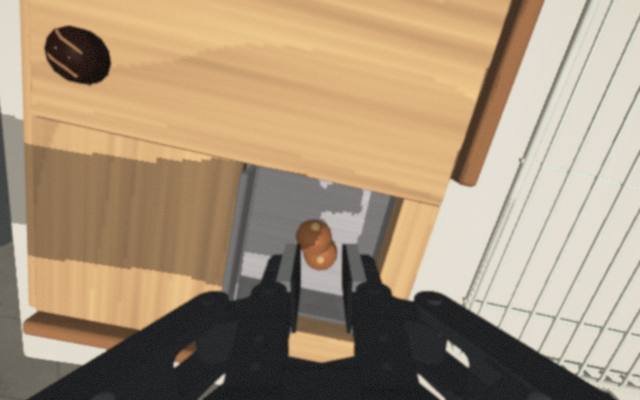

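The wrist view shows both milk pralines in the pan at (313,235) and (320,256), touching and possibly stacked, so milk_1 should go in farther back, at x ≈ 84.

Run:
```python
from h import *
u=np.array([59,-215])/np.hypot(59,215)
s=np.array([25,125.5])-37*u
plan(tuple(s)+(140,),tuple(s)+(73,),yaw=15.3)
```

```text
t 10.05 board [ 62.6 -83.8] z 139.5 tilt [ 0.006  0.002 -1.   ] grip 0.22 F [ 0.8 -0.3  3.7] twist -0.046
(np.float64(15.208497751841083), np.float64(161.180898022952), 140) [249.4   7.5  -0.3]
(np.float64(15.208497751841083), np.float64(161.180898022952), 73) [249.4   7.1  66.7]
```

Call:
arm_command(
  rows=[
    [[40,1,-2,-0.046,0.55],[85,2,-2,-0.046,0.55],[130,4,-2,-0.046,0.55],[175,6,-2,-0.046,0.55],[220,7,-2,-0.046,0.55],[249,7,0,-0.046,0.55],[249,7,15,-0.046,0.55],[249,7,35,-0.046,0.55]],
  ],
)

```text
t: 10.85
tcp_pos: [0.5041, 0.3349, 0.0993]
orientation: [0.0, 0.623, 0.782, 0.001]
wrist_force: [0.4, -1.8, -0.0]
grip_width: 0.226
grip_force: 0.0
```

```bash
python3 -c "
from h import *
plan((15,161,73),yaw=15.3)"
```

```text
t 10.85 board [ 12.1 162.5] z 99.3 tilt [ 0.002  0.002 -1.   ] grip 0.23 F [ 0.4 -1.8 -0. ] twist 0.004
(15, 161, 73) [-2.3  2.3 26.3]
```

Call:
arm_command(
  rows=[
    [[-1,2,12,0,0.55],[-1,2,22,0,0.55],[-1,2,27,0,0.55],[-1,2,27,0,0.55]],
  ],
)

```text
t: 11.25
tcp_pos: [0.506, 0.3319, 0.0717]
orientation: [-0.0, 0.624, 0.781, -0.001]
wrist_force: [-0.9, 0.3, 0.9]
grip_width: 0.224
grip_force: 0.0
```

```bash
python3 -c "
from h import *
plan((82,-82,74),yaw=15.3)"
```

```text
t 11.25 board [ 14.1 159.6] z 71.7 tilt [-0.001 -0.001 -1.   ] grip 0.22 F [-0.9  0.3  0.9] twist 0.0
(82, -82, 74) [-251.     1.6   -2.1]
```

Call:
arm_command(
  rows=[
    [[-8,0,-2,0,0.55],[-18,0,-2,0,0.55],[-31,0,-2,0,0.55],[-45,0,-2,0,0.55],[-59,0,-2,0,0.55],[-73,0,-2,0,0.55],[-87,1,-2,0,0.55],[-101,1,-2,0,0.55]],
  ],
)

```text
t: 12.05
tcp_pos: [0.5298, 0.2332, 0.0744]
orientation: [0.0, 0.624, 0.781, 0.0]
wrist_force: [-0.3, 0.4, 0.4]
grip_width: 0.227
grip_force: 0.2
```

Call:
arm_command(
  rows=[
    [[-14,0,0,0,0.55],[-28,0,0,0,0.55],[-42,0,0,0,0.55],[-56,0,0,0,0.55],[-70,0,0,0,0.55],[-82,0,0,0,0.55],[-92,0,0,0,0.55],[-100,0,0,0,0.55]],
  ],
)

```text
t: 12.85
tcp_pos: [0.5517, 0.136, 0.0743]
orientation: [0.0, 0.624, 0.781, -0.0]
wrist_force: [-0.1, 0.3, -0.3]
grip_width: 0.226
grip_force: 0.2
```

Call:
arm_command(
  rows=[
    [[-8,0,0,0,0.55],[-16,0,0,0,0.55],[-24,0,0,0,0.55],[-32,0,0,0,0.55],[-42,0,0,0,0.55],[-50,0,0,0,0.55],[-50,0,-30,0,0.8],[-50,0,-70,0,1]],
  ],
)

```text
t: 13.65
tcp_pos: [0.5609, 0.087, 0.1433]
orientation: [-0.002, 0.624, 0.781, -0.002]
wrist_force: [0.9, 0.3, 0.4]
grip_width: 0.001
grip_force: 0.0
```

Run:
```python
from h import *
from station import r
iw=r.get_image("wrist");cv2.imwrite("pics/w5.png",iw["img"][:,:,::-1])
plan((-30,-117.5,140),(-30,-117.5,80))
P=cloud(iw);b=(P[...,:2]-t)@R*1000
m=(b[...,0]>12)&(b[...,0]<100)&(b[...,1]>-170)&(b[...,1]<-65)&(iw["range_z"]>0)&(P[...,2]<.09)
print("max height in pan mm",P[...,2][m].max()*1000,m.sum(),np.percentile(P[...,2][m],[5,50,99]))
```

```text
t 13.7 board [ 84.8 -81.7] z 150.3 tilt [ 0.008  0.002 -1.   ] grip 0.0 F [1.6 0.3 3.8] twist 0.267
(-30, -117.5, 140) [  -4.3 -120.3    9.4]
(-30, -117.5, 80) [  -4.3 -120.8   69.4]
max height in pan mm 37.919237525884384 8896 [0.00541535 0.00665975 0.03573968]
```

View pics/w5.png

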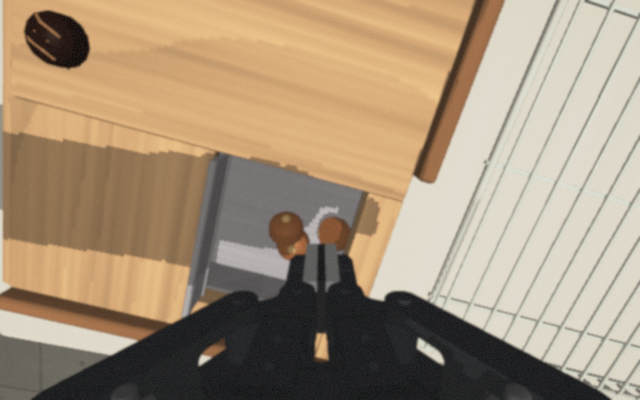

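All three are in the pan, at (285,228), (292,245) and (333,235). The highest point is 38 mm, below the cover. Next I'll move in front of the lip and push it shut.

Call:
arm_command(
  rows=[
    [[-1,-30,5,0.13,1],[-3,-65,5,0.267,1],[-4,-100,7,0.267,1],[-4,-120,15,0.267,1],[-4,-121,40,0.267,1],[-4,-121,60,0.267,1],[-4,-121,68,0.267,1],[-4,-121,68,0.267,1]],
  ],
)

```text
t: 14.5
tcp_pos: [0.4451, 0.0572, 0.0756]
orientation: [-0.0, 0.723, 0.691, -0.001]
wrist_force: [-1.0, -0.4, -0.5]
grip_width: 0.001
grip_force: 0.0
```

```bash
python3 -c "
from h import *
plan((-11,-117.5,79),(86,-117.5,79))"
```

```text
t 14.5 board [ -34.3 -117.5] z 75.6 tilt [-0.002 -0.    -1.   ] grip 0.0 F [-1.  -0.4 -0.5] twist 0.001
(-11, -117.5, 79) [-0.  23.3 -3.4]
(86, -117.5, 79) [-1.000e-01  1.203e+02 -3.600e+00]
```

Call:
arm_command(
  rows=[
    [[0,8,-4,0,1],[0,15,-4,0,1],[0,21,-4,0,1],[0,28,-4,0,1],[0,35,-4,0,1],[0,42,-4,0,1],[0,49,-4,0,1],[0,56,-4,0,1]],
  ],
)

```text
t: 15.3
tcp_pos: [0.5015, 0.0551, 0.0802]
orientation: [-0.0, 0.722, 0.691, -0.0]
wrist_force: [-3.0, -0.2, 2.9]
grip_width: 0.0
grip_force: 1.5
```

Call:
arm_command(
  rows=[
    [[0,7,0,0,1],[0,14,0,0,1],[0,21,0,0,1],[0,28,0,0,1],[0,35,0,0,1],[0,42,0,0,1],[0,49,0,0,1],[0,56,0,0,1]],
  ],
)

```text
t: 16.1
tcp_pos: [0.5578, 0.0525, 0.0803]
orientation: [0.0, 0.723, 0.691, -0.0]
wrist_force: [-2.4, -0.4, 0.7]
grip_width: 0.001
grip_force: 1.4
```

```bash
python3 -c "
from h import *
plan((86,-117.5,79))"
```

```text
t 16.1 board [  78.5 -117.1] z 80.3 tilt [-0. -0. -1.] grip 0.0 F [-2.4 -0.4  0.7] twist 0.001
(86, -117.5, 79) [-0.4  7.5  1.3]
```

Call:
arm_command(
  rows=[
    [[0,4,0,0,1],[0,7,0,0,1],[0,10,0,0,1],[0,13,0,0,1],[0,16,0,0,1],[0,16,0,0,1]],
  ],
)

```text
t: 16.7
tcp_pos: [0.5675, 0.052, 0.0799]
orientation: [-0.005, 0.722, 0.691, -0.004]
wrist_force: [-10.9, 0.5, 10.3]
grip_width: -0.002
grip_force: 5.4
```

```bash
python3 -c "
from h import *
plan((86,-117.5,79))"
```

```text
t 16.7 board [  88.2 -117.1] z 79.9 tilt [-0.012  0.001 -1.   ] grip -0.0 F [-10.9   0.5  10.3] twist 0.002
(86, -117.5, 79) [-0.4 -2.2  0.9]
```

Call:
arm_command(
  rows=[
    [[0,-8,0,0,1],[0,-22,0,0,1],[0,-25,-20,0,1],[0,-25,-60,0,1],[0,-25,-105,0,1],[45,-25,-130,0,1],[90,-25,-140,0,1],[130,-40,-140,0,1]],
  ],
)

```text
t: 17.5
tcp_pos: [0.5439, 0.1869, 0.2236]
orientation: [0.002, 0.723, 0.691, 0.006]
wrist_force: [1.4, 0.2, -0.3]
grip_width: 0.002
grip_force: 0.0
```

Run:
```python
from h import *
from station import r
plan()
a=r.get_image("wrist");b_=r.get_image("top")
for im in(b_,a):
    P=cloud(im);b=(P[...,:2]-t)@R*1000;z=P[...,2]
    m=(z>.084)&(z<.1)&(b[...,0]>-10)&(b[...,0]<125)&(b[...,1]<-65)&(b[...,1]>-170)&(im["range_z"]>0)
    print("lip",m.sum(),np.median(b[m],0) if m.any() else 0)
s=np.full((300,800,3),0,np.uint8)
s=np.hstack([cv2.resize(a["img"],(400,250)),cv2.resize(b_["img"][130:290,230:486],(400,250))])
cv2.imwrite("pics/f.png",s[:,:,::-1])
```

```text
t 17.5 board [58.6 16.6] z 223.6 tilt [ 0.011  0.004 -1.   ] grip 0.0 F [ 1.4  0.2 -0.3] twist 0.001
lip 0 0
lip 103 [103.75755814 -76.17212417]
```

View pics/f.png

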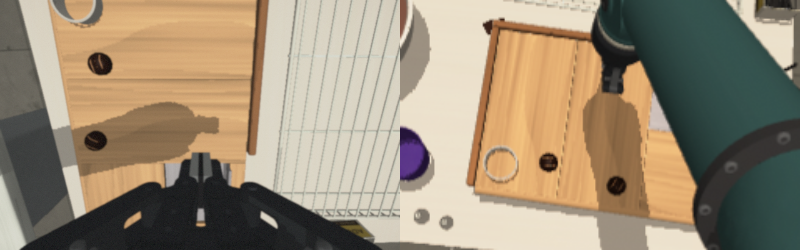

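The lip is back at the rear, measured at 103 mm, and the push ended hard against its stop. The dark pralines, ring, nozzles and mug are where they were, and the arm is clear.

```bash
python3 -c "
from station import r
print(r.job_done())"
```

```text
the job is handed in; nothing more can be done
None
```

I slid the cover open, swept all three milk-brown pralines into the pan, and pushed the cover shut to its stop, with nothing else seen to have moved; handed in at about 17.5 s.

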